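# Find the loaded tube box by its weight and put it in the red tray

### The arm

A 6-joint arm with a two-finger parallel gripper is mounted at the origin on the work surface. World frame = base frame: x ahead of the robot, y to its left, z up, the work surface at z = 0. Lengths are in m, angles in rad, forces in N, time in s.
With the tool pointing down it reaches from about 0.15 to 0.775 m from the base axis. Payload 6.1 kg.
Tool frame: the origin (TCP) lies at the very end of the fingers, on their centre line; the grasp point (between the pads) lies 19 mm behind it (env.grip_point_offset is the distance from the TCP to the grasp point, in m); z points along the fingers, y is the line along which they close (so a half turn about z gives the same grasp; the last joint's range is limited). The gripper opens to 85 mm and grips with 20 to 120 N. Pads are 22 mm wide; open, the fingers measure 114 mm over their backs; the gripper's body (76 mm by 85 mm) begins 54 mm behind the grasp point. The pads swing forward as they close: fully open they stand 13 mm farther back than shut.
Start: joints at [-1.243, 0.126, -0.04, 1.405, 0, 1.571], TCP at [0.169, -0.497, 0.231] pointing down, gripper open.
Joint ranges: [-2.72, 2.72], [-0.95, 1.95], [-1.27, 1.35], [-1.78, 2.02], [-1.46, 1.47], [-3.14, 3.14]. Speed limits (rad/s): [2.39, 2.39, 3.01, 3.14, 3.14, 3.14].

### API

Orientations are given as a unit quaternion [x, y, z, w].
In Python, from rig import status, cams, job_done, env gives the robot as it stands.
- The arm moves only by the tool send_rows, never from a script. Its argument "motion" is a list of rows, each a list of 6 numbers: the shift along the tool's x, y, z each as a share of 1000 mm, from -1 to 1, then the turn, a rotation vector about the tool's x, y, z each as a share of 60 degrees, from -1 to 1. In form: [[tx, ty, tz, wx, wy, wz], ...]. A call has 1 to 12 rows; each row is the pose to reach, as a shift and turn from the pose commanded when the call began, along the tool's axes at that moment; what a row does not reach only later rows make up. A row lasts 1/10 s, in which the tool goes at most 50 mm and 8.59 degrees, less where a joint would pass 70% of its speed; a pose out of reach is approached as far as the arm can. A call with a number of a shift or a turn outside -1 to 1 is refused whole. A call with a gripper value outside its range is refused whole. "grip" is the closure, from -1 (fully open) to 1 (shut), so that 0 is half open, set as the call begins (left out, the last holds). The fingers move at their own pace and stop on an object; "force" is the grip in N (left out, the last holds). Time passes only in rows, so rows that repeat a pose let the fingers close. It gives the time, the measured TCP pose, the force, the opening and the grip force at its end, in the units of the state.
- status.observe(): the state, without advancing time (a new reading comes with each control period).
- cams.snapshot(name): name is "scene" or "top"; returns the picture (480x640x3 uint8, red, green, blue); there is no depth.
- cams.camera_params(name): a dict with "mtx" (3x3 intrinsics, pixels), "R" (3x3) and "t" (3): a world point X has camera coordinates R X + t. Camera axes: x right, y down, z forward; pixel columns grow to the right and rows downward; lengths in m; the calibration is good to about 2 mm. A picture is of the moment at which its call begins. camera_params takes no time and is no camera call.
- job_done(): hands the job in; it is judged then, once.
The state is a dict: "t": time; "q": joint angles; "dq": joint speeds; "joint_torque": joint torques, N m; "tool_pos": TCP position; "tcp_rot": TCP orientation; "contact_force": force on the tool from outside, world axes, zero at the start; "ft_torque": the same for the moment, N m; "opening": opening from 0.0 (shut) to 1.0 (fully open); "gripper_force": force on a finger pad.
Only numpy, scipy, OpenCV 4.12 (cv2) and the standard library are available. Lean on these libraries where they do the work, as an engineer would, in place of code of your own. Each camera call takes 0.05 s, during which the arm holds its last target. There are 200 camera calls.

### The job

One of the two identical closed blue boxes still holds its metal tube block and is clearly heavier. Lift each box a good 5 cm off the bench to feel its weight before putting either in the tray, then set the heavier box upright in the middle of the red tray and leave the lighter one standing upright on the bench where it was. Set the boxes down, do not drop them, and leave the pink wash bottle and the orange tube rack alone.

Things in the scene. Friction and masses are not known exactly. Their poses are not given: they have to be found in the camera images.
- box_a_center (a point): One of two closed opaque blue boxes that look the same: 105 mm long (its x), 58 mm wide (its y), 55 mm high, flat sides, standing on the bench (z up). This point is its centre, 27.5 mm above its underside. Empty it weighs 0.11 to 0.17 kg, loaded 0.40 to 0.60 kg; which one is loaded cannot be seen. Pinch it across the 58 mm width.
- box_b_center (a point): The other of two closed opaque blue boxes that look the same: 105 mm long (its x), 58 mm wide (its y), 55 mm high, flat sides, standing on the bench (z up). This point is its centre, 27.5 mm above its underside. Empty it weighs 0.11 to 0.17 kg, loaded 0.40 to 0.60 kg; which one is loaded cannot be seen. Pinch it across the 58 mm width.
- tray_floor (a point): Open red tray fixed to the bench, outside 180 mm (its x) by 140 mm (its y), rim 12 mm high, walls 4 mm thick. This point is the middle of its inner floor, 5 mm above the bench; z up. A box fits in it any way round.
- wash_bottle: Bystander: loose pink bottle with a white cap, 60 mm across, 148 mm high, standing beyond the work. Origin at the centre of its underside, z up.
- tube_rack: Bystander: loose flat orange tube rack, 75 mm (its x) by 150 mm (its y), 28 mm high, lying beyond the work. Origin at the centre of its underside, z up.

How it is judged:
On the way:
1. the lighter box has been lifted at least 30 mm off the bench while the heavier one stands on the bench (told by its weight on the bench, over 2.8 N), not in the tray (((height (world z) of box_a_center above 0.0575 m and height (world z) of box_b_center below 0.032 m and contact force between box_b and anything else above 2.8 N and horizontal distance between box_b_center and tray_floor above 0.05 m) or (height (world z) of box_b_center above 0.0575 m and height (world z) of box_a_center below 0.032 m and contact force between box_a and anything else above 2.8 N and horizontal distance between box_a_center and tray_floor above 0.05 m))), for 0.2 s.
At the end, for the whole second after the job is handed in: The heavier box stands flat on the floor of the red tray, lid up, its centre within 35 mm of the tray's middle; the lighter box stands upright on the bench within 40 mm of where it started; both are at rest and released (((contact force between box_b and anything else above 2.8 N and horizontal distance between box_b_center and tray_floor below 0.035 m and z of box_b_center in the frame of tray_floor between 0.02 and 0.0335 m and angle between each of box_b_center, box_a_center's own z axis and vertical below 0.1 rad and linear speed of each of box_b, box_a below 0.02 m/s and distance of box_a_center from where it was at the start of the episode below 0.04 m) or (contact force between box_a and anything else above 2.8 N and horizontal distance between box_a_center and tray_floor below 0.035 m and z of box_a_center in the frame of tray_floor between 0.02 and 0.0335 m and angle between each of box_a_center, box_b_center's own z axis and vertical below 0.1 rad and linear speed of each of box_a, box_b below 0.02 m/s and distance of box_b_center from where it was at the start of the episode below 0.04 m))); the robot touches nothing.
It fails at once if the wash bottle or the tube rack is shifted by more than 25 mm or tipped (distance of any of wash_bottle, tube_rack from where it was at the start of the episode above 0.025 m or angle between any of wash_bottle, tube_rack's own z axis and vertical above 0.3 rad).
It fails at once if a box is dropped (falls freely faster than 0.6 m/s, about 20 mm) ((contact force between box_a and anything else below 0.05 N and linear speed of box_a above 0.6 m/s) or (contact force between box_b and anything else below 0.05 N and linear speed of box_b above 0.6 m/s)).
It also fails if it takes over 70 s, if anything falls off the work surface, if the arm or the gripper's body presses on something with over 40 N, if the wrist force passes 120 N, or if a joint passes its speed limit or range.

## Working session

There is one attempt and no reset: what is moved stays moved. The work goes in short steps, Python scripts to look and compute and a tool call to move; the robot and the scene stay as the last step left them, time stands still between calls to the robot, and variables do not carry over. Pictures are saved under pics/ and viewed, at most 10 in all, crops included, and the job is handed in when it is done.

Besides the shell and the picture viewer there is one more tool, called after ">>>" by a JSON object that holds its "name" and its "arguments", one argument or row to a line. send_rows: Moves the arm, as the interface text tells. Shift numbers are shares of 1000 mm and turn numbers shares of 60 degrees, none past 1 either way. Its arguments: {"type":"object","properties":{"motion":{"type":"array"},"grip":{"type":"number"},"force":{"type":"number"}},"required":["motion"]}

```bash
ls; mkdir -p pics; python3 - <<'E'
from rig import status,cams,env
import cv2,numpy as np
for n in("scene","top"):
    im=cams.snapshot(n); cv2.imwrite(f"pics/{n}0.png",im[:,:,::-1]); np.save(f"pics/{n}0.npy",im)
    p=cams.camera_params(n); print(n,p)
print(status.observe(), env.grip_point_offset)
E
```

```text
pics
scene {'mtx': array([[442.59872762,   0.        , 318.98228547],
       [  0.        , 442.59872762, 240.5128559 ],
       [  0.        ,   0.        ,   1.        ]]), 'R': array([[-0.6896566 ,  0.72409426, -0.00782837],
       [ 0.43146907,  0.40221847, -0.80749906],
       [-0.58155672, -0.56027476, -0.5898169 ]]), 't': array([ 0.45031023, -0.22704823,  1.12757948])}
top {'mtx': array([[437.50458816,   0.        , 316.61100491],
       [  0.        , 437.50458816, 237.10934236],
       [  0.        ,   0.        ,   1.        ]]), 'R': array([[-0.02481195, -0.99966457, -0.00742333],
       [-0.9907956 ,  0.02557892, -0.13292777],
       [ 0.13307307,  0.00405681, -0.99109793]]), 't': array([-0.00157924,  0.63265563,  0.85150851])}
{'t': 0.1, 'q': array([-1.24301198e+00,  1.26336940e-01, -4.05394358e-02,  1.40541553e+00,
       -6.87457329e-06,  1.57075855e+00]), 'dq': array([ 0.00082018, -0.00061089,  0.00389525, -0.00241536, -0.00114574,
       -0.0003806 ]), 'joint_torque': array([-9.52447881e-04, -4.36904633e+01,  3.53607345e+01,  1.36826196e-02,
       -1.60448337e-05,  2.01979890e-05]), 'tool_pos': array([ 0.16889467, -0.49668065,  0.23058246]), 'tcp_rot': array([ 9.86596355e-01,  1.63178041e-01, -1.25386144e-04, -7.37209976e-04]), 'contact_force': array([ 0.35226509,  0.10451804, -0.07496005]), 'ft_torque': array([ 0.05428868,  0.03019214, -0.05937012]), 'gripper_force': 0.0, 'opening': 0.9998647640366018} 0.0187
```

View pics/top0.png

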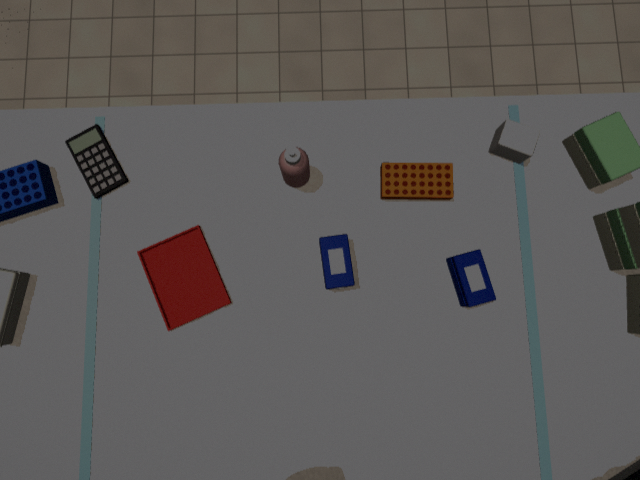

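View pics/scene0.png

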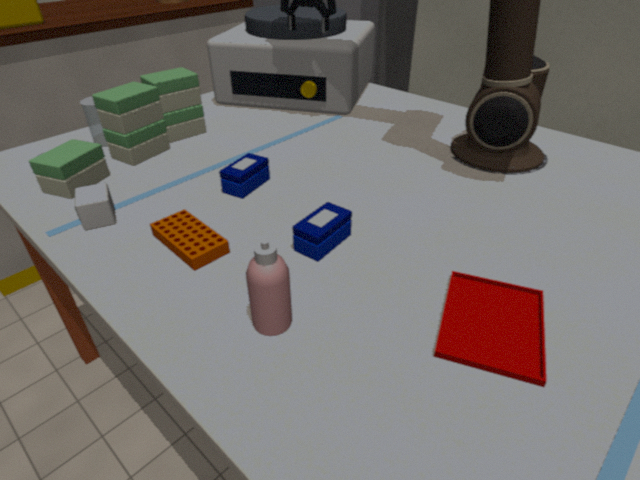

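The top view shows the boxes at about (338,262) and (471,278), the tray at (185,278), the bottle at (294,167) and the rack at (417,181). The scene view agrees. Next I measure positions.

```bash
cat > h.py <<'E'
import cv2,numpy as np
from rig import cams
def ray(n,uv,z):
    p=cams.camera_params(n);R,t=p["R"],p["t"];c=-R.T@t
    uv=np.atleast_2d(uv);d=np.c_[uv,np.ones(len(uv))]@np.linalg.inv(p["mtx"]).T@R
    return (c+d*((z-c[2])/d[:,2])[:,None])[:,:2]
def rect(n,mask,z):
    "largest contours -> world minAreaRect on plane z"
    cs,_=cv2.findContours(mask.astype(np.uint8),cv2.RETR_EXTERNAL,cv2.CHAIN_APPROX_NONE)
    out=[]
    for c in cs:
        if cv2.contourArea(c)<150: continue
        w=ray(n,c[:,0].astype(float),z)
        (x,y),s,a=cv2.minAreaRect((w*1000).astype(np.float32))
        b=cv2.boundingRect(c)
        if s[0]<s[1]: a-=90; s=s[::-1]
        out.append((np.round(b),round(x),round(y),np.round(s),round((a+90)%180-90,1)))
    return out
E
cat > m.py <<'E'
from h import *
import sys
for n in("top","scene"):
    im=np.load(f"pics/{n}0.npy"); hsv=cv2.cvtColor(im,cv2.COLOR_RGB2HSV);h,s,v=cv2.split(hsv)
    blue=(h>108)&(h<130)&(s>150)
    if n=="top":
        print([ (tuple(im[y,x])) for x,y in((325,262),(350,262),(453,270),(458,280),(486,270))])
        vb=v[230:310,310:500][blue[230:310,310:500]];print(np.histogram(vb,12))
    blob=cv2.morphologyEx(blue.astype(np.uint8),cv2.MORPH_CLOSE,np.ones((3,3)))
    for r in rect(n,blob,.055):print(n,"blue@55",*r)
    for r in rect(n,(h<6)&(s>180),.012 if n=="top" else .012):print(n,"red",*r)
    for r in rect(n,(s<60)&(v>150 if n=="top" else v>140),.055):
        if r[3][0]<120: print(n,"white",*r)
    for r in rect(n,(h>6)&(h<20)&(s>180),.028):print(n,"orange",*r)
E
python3 m.py; python3 -c "
import cv2;a=cv2.imread('pics/top0.png')[220:320,300:510];cv2.imwrite('pics/crop.png',cv2.resize(a,None,fx=3.8,fy=3.8,interpolation=0))"
```

```text
[(np.uint8(18), np.uint8(28), np.uint8(74)), (np.uint8(4), np.uint8(18), np.uint8(62)), (np.uint8(2), np.uint8(8), np.uint8(30)), (np.uint8(1), np.uint8(3), np.uint8(25)), (np.uint8(1), np.uint8(10), np.uint8(53))]
(array([ 24,  38,  85, 120,  34,  17,  40,  64, 142, 767, 727, 338]), array([15.        , 20.16666667, 25.33333333, 30.5       , 35.66666667,
       40.83333333, 46.        , 51.16666667, 56.33333333, 61.5       ,
       66.66666667, 71.83333333, 77.        ]))
top blue@55 [447 250  49  57] 540 -321 [102.  70.] 14.2
top blue@55 [320 235  34  54] 582 -56 [103.  56.] 6.4
top blue@55 [  0 160  58  61] 748 583 [120. 102.] -72.9
top red [138 226  93 104] 560 263 [179. 140.] 22.7
top orange [381 163  72  36] 749 -231 [151.  76.] 88.4
scene blue@55 [294 203  57  58] 611 -31 [149.  91.] 6.6
scene blue@55 [220 153  49  45] 572 -289 [166. 110.] 14.1
scene red [435 272 111 114] 569 266 [185. 137.] 22.7
scene white [624 440  16  40] 694 467 [53. 10.] 0.4
scene orange [ 29 250  69 111] 981 -225 [306.  24.] 84.1
scene orange [151 210  78  60] 763 -215 [174.  82.] 87.7
scene orange [145   0  58  22] -566 -2438 [833. 340.] 61.2
scene orange [  0   0 151  45] -94 -2603 [1403.  711.] 59.4
```

View pics/crop.png

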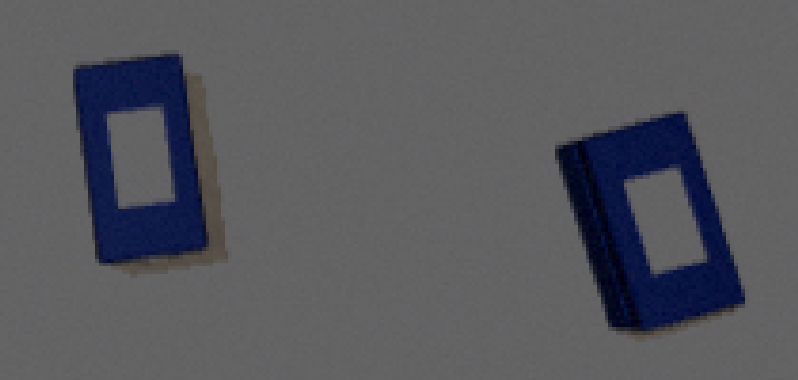

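The crop shows each lid clearly: the left box's lid is centred near (338,262). The right box's dark side sits left of its lid, which is centred near (475,277). I threshold on the bright lid only.

```bash
python3 - <<'E'
from h import *
im=np.load("pics/top0.npy");h,s,v=cv2.split(cv2.cvtColor(cv2.medianBlur(im,3),cv2.COLOR_RGB2HSV))
m=((h>108)&(h<130)&(s>150)&(v>47)).astype(np.uint8);m=cv2.morphologyEx(m,cv2.MORPH_OPEN,np.ones((3,3)))
for r in rect("top",m,.055):print("lid",*r)
from rig import status
from scipy.spatial.transform import Rotation as Ro
o=status.observe();print(Ro.from_quat(o["tcp_rot"]).as_matrix().round(3))
# label edges: inner contour
cs,hi=cv2.findContours(m,cv2.RETR_CCOMP,cv2.CHAIN_APPROX_NONE)
for c,k in zip(cs,hi[0]):
    if k[3]>=0 and cv2.contourArea(c)>150:
        print("label",cv2.minAreaRect((ray("top",c[:,0].astype(float),.055)*1000).astype(np.float32)))
E
```

```text
lid [454 250  41  56] 542 -328 [103.  56.] 13.8
lid [320 235  34  54] 582 -56 [103.  57.] 6.2
lid [  0 161  45  51] 753 591 [92. 87.] -73.2
[[ 0.947  0.322 -0.   ]
 [ 0.322 -0.947  0.001]
 [-0.    -0.001 -1.   ]]
label ((542.3252563476562, -328.7486267089844), (56.42182540893555, 35.78181838989258), 12.9999361038208)
label ((582.2449340820312, -56.15419006347656), (56.95981216430664, 35.79561996459961), 6.196516513824463)
```

>>> {"name": "send_rows", "arguments": {
  "motion": [
    [0.408,-0.04,0.111,0,0,0.083],
    [0.408,-0.04,0.111,0,0,0.083],
    [0.408,-0.04,0.111,0,0,0.083],
    [0.408,-0.04,0.111,0,0,0.083],
    [0.408,-0.04,0.111,0,0,0.083],
    [0.408,-0.04,0.111,0,0,0.083],
    [0.408,-0.04,0.111,0,0,0.083],
    [0.408,-0.04,0.111,0,0,0.083],
    [0.408,-0.04,0.111,0,0,0.083],
    [0.408,-0.04,0.111,0,0,0.083],
    [0.408,-0.04,0.111,0,0,0.083],
    [0.408,-0.04,0.111,0,0,0.083]
  ],
  "grip": -1,
  "force": 40
}}

```text
t: 1.3
tool_pos: [0.5416, -0.3283, 0.1205]
tcp_rot: [0.993, 0.12, -0.0, 0.0]
contact_force: [0.8, 0.1, -0.1]
opening: 1.002
gripper_force: 0.0
```

Positioned well; descend to TCP z ≈ 0.014.

>>> {"name": "send_rows", "arguments": {
  "motion": [
    [0,0,0.03,0,0,0],
    [0,0,0.06,0,0,0],
    [0,0,0.085,0,0,0],
    [0,0,0.106,0,0,0],
    [0,0,0.106,0,0,0],
    [0,0,0.106,0,0,0]
  ]
}}

```text
t: 1.9
tool_pos: [0.5417, -0.3286, 0.0152]
tcp_rot: [0.993, 0.119, 0.0, 0.0]
contact_force: [1.0, 0.4, 0.8]
opening: 1.0
gripper_force: 0.0
```

>>> {"name": "send_rows", "arguments": {
  "motion": [
    [0,0,0,0,0,0],
    [0,0,0,0,0,0],
    [0,0,0,0,0,0],
    [0,0,0,0,0,0],
    [0,0,0,0,0,0],
    [0,0,0,0,0,0],
    [0,0,0,0,0,0],
    [0,0,0,0,0,0],
    [0,0,0,0,0,0],
    [0,0,0,0,0,0]
  ],
  "grip": 1,
  "force": 40
}}

```text
t: 2.9
tool_pos: [0.5433, -0.3285, 0.0162]
tcp_rot: [0.993, 0.12, 0.001, 0.001]
contact_force: [-1.7, -0.7, 6.2]
opening: 0.678
gripper_force: 44.1
```

>>> {"name": "send_rows", "arguments": {
  "motion": [
    [0,0,-0.008,0,0,0],
    [0,0,-0.02,0,0,0],
    [0,0,-0.035,0,0,0],
    [0,0,-0.05,0,0,0],
    [0,0,-0.06,0,0,0],
    [0,0,-0.064,0,0,0],
    [0,0,-0.064,0,0,0],
    [0,0,-0.064,0,0,0],
    [0,0,-0.064,0,0,0],
    [0,0,-0.064,0,0,0],
    [0,0,-0.064,0,0,0],
    [0,0,-0.064,0,0,0]
  ]
}}

```text
t: 4.1
tool_pos: [0.5423, -0.3277, 0.078]
tcp_rot: [0.993, 0.12, -0.0, -0.0]
contact_force: [-0.1, -0.2, -1.5]
opening: 0.672
gripper_force: 43.2
```

```bash
python3 - <<'E'
from rig import status,cams
import cv2
cv2.imwrite("pics/lift1.png",cams.snapshot("scene")[100:300,150:400,::-1].repeat(3,0).repeat(3,1))
for i in range(4):
    cams.snapshot("top");o=status.observe();print(o["contact_force"].round(2),o["ft_torque"].round(3),o["gripper_force"],o["tool_pos"])
E
```

```text
[-0.22  0.06 -0.94] [-0.017 -0.035  0.003] 43.230430483818054 [ 0.54238469 -0.3278069   0.07817003]
[ 0.77 -0.13 -0.96] [ 0.046 -0.014  0.042] 43.230961561203 [ 0.54238492 -0.32781058  0.07824645]
[ 0.74  0.89 -1.29] [ 0.002 -0.005  0.006] 43.23073983192444 [ 0.54241058 -0.32781222  0.0782689 ]
[-0.18  0.33 -1.16] [ 0.071 -0.011 -0.058] 43.23044300079346 [ 0.54240977 -0.32778457  0.07827498]
```

View pics/lift1.png

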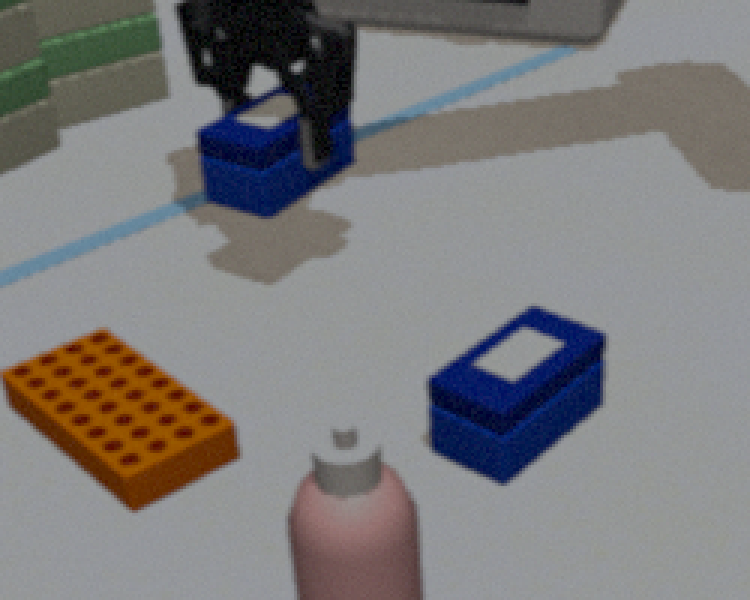

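The right box (around (275,150) in the crop) hangs level and clear of the bench at about 1.1 N, so it looks like the empty one. Setting it back down.

>>> {"name": "send_rows", "arguments": {
  "motion": [
    [0,0,0.015,0,0,0],
    [0,0,0.03,0,0,0],
    [0,0,0.045,0,0,0],
    [0,0,0.053,0,0,0],
    [0,0,0.058,0,0,0],
    [0,0,0.061,0,0,0],
    [0,0,0.063,0,0,0],
    [0,0,0.063,0,0,0],
    [0,0,0.063,0,0,0],
    [0,0,0.063,0,0,0]
  ]
}}

```text
t: 5.35
tool_pos: [0.5428, -0.328, 0.0162]
tcp_rot: [0.993, 0.12, 0.0, 0.0]
contact_force: [-2.3, 2.0, 5.5]
opening: 0.673
gripper_force: 43.9
```

>>> {"name": "send_rows", "arguments": {
  "motion": [
    [0,0,0,0,0,0],
    [0,0,0,0,0,0],
    [0,0,0,0,0,0],
    [0,0,0,0,0,0],
    [0,0,0,0,0,0],
    [0,0,0,0,0,0],
    [0,0,0,0,0,0]
  ],
  "grip": -1
}}

```text
t: 6.05
tool_pos: [0.5424, -0.3278, 0.0153]
tcp_rot: [0.993, 0.12, -0.0, -0.0]
contact_force: [-0.7, 0.2, -0.1]
opening: 1.001
gripper_force: 0.0
```

>>> {"name": "send_rows", "arguments": {
  "motion": [
    [0,0,-0.01,0,0,0],
    [0,0,-0.03,0,0,0],
    [0,0,-0.06,0,0,0],
    [0,0,-0.1,0,0,0],
    [0,0,-0.135,0,0,0],
    [0,0,-0.135,0,0,0],
    [0,0,-0.135,0,0,0]
  ]
}}

```text
t: 6.75
tool_pos: [0.543, -0.3282, 0.1519]
tcp_rot: [0.993, 0.12, 0.001, 0.001]
contact_force: [0.1, 0.4, 0.2]
opening: 0.999
gripper_force: 0.0
```

```bash
python3 - <<'E'
from rig import status
from scipy.spatial.transform import Rotation as Ro
import numpy as np
o=status.observe();R=Ro.from_quat(o["tcp_rot"]).as_matrix();print(o["t"],o["tool_pos"],R.round(3).tolist())
print(R.T@(np.array([.582,-.056,.14])-o["tool_pos"]), np.degrees(np.arctan2(R[1,0],R[0,0]))-6.2)
E
```

```text
6.75 [ 0.54301428 -0.32816149  0.15193918] [[0.971, 0.239, 0.003], [0.239, -0.971, -0.001], [0.002, 0.002, -1.0]]
[ 0.10275605 -0.25502953  0.01163782] 7.600252618520654
```

>>> {"name": "send_rows", "arguments": {
  "motion": [
    [0.103,-0.255,0.012,0,0,0.127],
    [0.103,-0.255,0.012,0,0,0.127],
    [0.103,-0.255,0.012,0,0,0.127],
    [0.103,-0.255,0.012,0,0,0.127],
    [0.103,-0.255,0.012,0,0,0.127],
    [0.103,-0.255,0.012,0,0,0.127],
    [0.103,-0.255,0.012,0,0,0.127],
    [0.103,-0.255,0.012,0,0,0.127],
    [0.103,-0.255,0.012,0,0,0.127]
  ]
}}

```text
t: 7.65
tool_pos: [0.5811, -0.0565, 0.1376]
tcp_rot: [0.999, 0.053, -0.001, 0.0]
contact_force: [-0.2, 0.1, 0.2]
opening: 0.999
gripper_force: 0.0
```

>>> {"name": "send_rows", "arguments": {
  "motion": [
    [0,0,0.03,0,0,0],
    [0,0,0.06,0,0,0],
    [0,0,0.09,0,0,0],
    [0,0,0.11,0,0,0],
    [0,0,0.123,0,0,0],
    [0,0,0.123,0,0,0],
    [0,0,0.123,0,0,0]
  ]
}}

```text
t: 8.35
tool_pos: [0.5819, -0.0563, 0.0159]
tcp_rot: [0.999, 0.053, 0.0, 0.0]
contact_force: [0.3, -0.2, 0.1]
opening: 1.001
gripper_force: 0.0
```

>>> {"name": "send_rows", "arguments": {
  "motion": [
    [0,0,0,0,0,0],
    [0,0,0,0,0,0],
    [0,0,0,0,0,0],
    [0,0,0,0,0,0],
    [0,0,0,0,0,0],
    [0,0,0,0,0,0],
    [0,0,0,0,0,0],
    [0,0,0,0,0,0],
    [0,0,0,0,0,0],
    [0,0,0,0,0,0]
  ],
  "grip": 1,
  "force": 60
}}

```text
t: 9.35
tool_pos: [0.5826, -0.0556, 0.0168]
tcp_rot: [0.999, 0.054, 0.001, 0.0]
contact_force: [0.1, -1.5, 5.7]
opening: 0.672
gripper_force: 67.0
```

>>> {"name": "send_rows", "arguments": {
  "motion": [
    [0,0,-0.008,0,0,0],
    [0,0,-0.02,0,0,0],
    [0,0,-0.035,0,0,0],
    [0,0,-0.05,0,0,0],
    [0,0,-0.06,0,0,0],
    [0,0,-0.066,0,0,0],
    [0,0,-0.066,0,0,0],
    [0,0,-0.066,0,0,0],
    [0,0,-0.066,0,0,0],
    [0,0,-0.066,0,0,0],
    [0,0,-0.066,0,0,0]
  ]
}}

```text
t: 10.45
tool_pos: [0.5813, -0.0555, 0.0808]
tcp_rot: [0.999, 0.054, -0.0, -0.0]
contact_force: [-0.0, -0.1, -5.4]
opening: 0.67
gripper_force: 65.6
```

```bash
python3 - <<'E'
from rig import status,cams
from scipy.spatial.transform import Rotation as Ro
import numpy as np
import cv2
cv2.imwrite("pics/lift2.png",cams.snapshot("scene")[:,:,::-1])
for i in range(3):
    cams.snapshot("top");o=status.observe();print(o["contact_force"].round(2),o["gripper_force"],o["tool_pos"])
R=Ro.from_quat(o["tcp_rot"]).as_matrix()
print(R.T@(np.array([.562,.264,.12])-o["tool_pos"]), np.degrees(np.arctan2(R[1,0],R[0,0])))
E
```

```text
[ 0.44  0.18 -5.95] 65.60080289840698 [ 0.58148592 -0.05556866  0.08102127]
[-0.22 -0.23 -4.11] 65.600745677948 [ 0.58151402 -0.05558767  0.08109502]
[ 1.01 -1.32 -5.48] 65.60078144073486 [ 0.58159032 -0.05558632  0.08117957]
[ 0.01492195 -0.31983849 -0.03881881] 6.179943105447321
```

View pics/lift2.png

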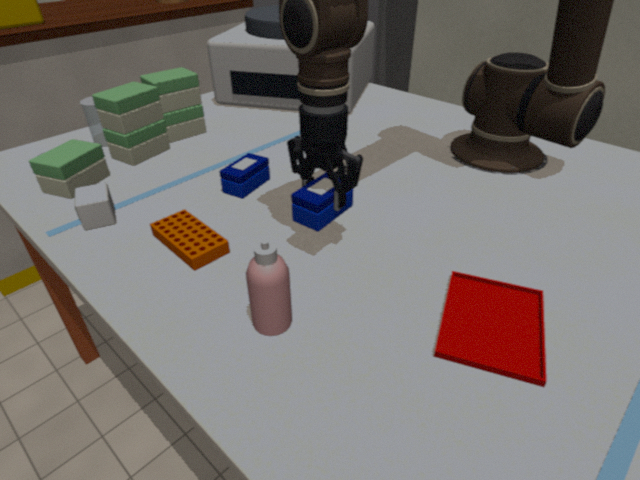

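The box being held reads about 5.4 N, so it is the loaded one. The other box stands at (245,175) where it started. Carrying this one to the tray.

>>> {"name": "send_rows", "arguments": {
  "motion": [
    [0,-0.01,-0.01,0,0,-0.01],
    [0.002,-0.035,-0.02,0,0,-0.03],
    [0.004,-0.065,-0.03,0,0,-0.06],
    [0.006,-0.1,-0.03,0,0,-0.09],
    [0.008,-0.135,-0.03,0,0,-0.12],
    [0.009,-0.17,-0.03,0,0,-0.15],
    [0.01,-0.205,-0.03,0,0,-0.18],
    [0.012,-0.24,-0.03,0,0,-0.21],
    [0.013,-0.27,-0.03,0,0,-0.24],
    [0.014,-0.295,-0.03,0,0,-0.26],
    [0.015,-0.312,-0.03,0,0,-0.275],
    [0.015,-0.32,-0.03,0,0,-0.275]
  ]
}}

```text
t: 11.85
tool_pos: [0.5669, 0.2545, 0.1115]
tcp_rot: [0.978, 0.208, -0.001, -0.005]
contact_force: [0.5, -1.0, -6.4]
opening: 0.671
gripper_force: 65.8
```

>>> {"name": "send_rows", "arguments": {
  "motion": [
    [0,0,0,0,0,0],
    [0,0,0.01,0,0,0],
    [0,0,0.03,0,0,0],
    [0,0,0.05,0,0,0],
    [0,0,0.065,0,0,0],
    [0,0,0.073,0,0,0],
    [0,0,0.078,0,0,0],
    [0,0,0.078,0,0,0],
    [0,0,0.078,0,0,0]
  ]
}}

```text
t: 12.75
tool_pos: [0.5671, 0.2538, 0.034]
tcp_rot: [0.978, 0.207, -0.001, -0.005]
contact_force: [0.2, 0.0, -4.5]
opening: 0.67
gripper_force: 65.9
```

>>> {"name": "send_rows", "arguments": {
  "motion": [
    [0,-0.005,0,0,0,0],
    [0,-0.01,0,0,0,0],
    [0,-0.01,0.003,0,0,0],
    [0,-0.01,0.006,0,0,0],
    [0,-0.01,0.009,0,0,0],
    [0,-0.01,0.012,0,0,0],
    [0,-0.01,0.013,0,0,0],
    [0,-0.01,0.013,0,0,0],
    [0,-0.01,0.013,0,0,0]
  ]
}}

```text
t: 13.65
tool_pos: [0.5641, 0.2591, 0.0212]
tcp_rot: [0.978, 0.211, -0.001, -0.006]
contact_force: [-4.7, -1.3, 5.4]
opening: 0.669
gripper_force: 66.8
```

Resting on the tray floor (upward force). Release, retreat and check.

>>> {"name": "send_rows", "arguments": {
  "motion": [
    [0,0,0,0,0,0],
    [0,0,0,0,0,0],
    [0,0,0,0,0,0],
    [0,0,0,0,0,0],
    [0,0,0,0,0,0],
    [0,0,0,0,0,0],
    [0,0,0,0,0,0]
  ],
  "grip": -1
}}

```text
t: 14.35
tool_pos: [0.5643, 0.2591, 0.0203]
tcp_rot: [0.978, 0.211, -0.001, -0.006]
contact_force: [-0.0, 0.9, -0.0]
opening: 0.997
gripper_force: 0.0
```

>>> {"name": "send_rows", "arguments": {
  "motion": [
    [0,0,-0.01,0,0,0],
    [0,0,-0.03,0,0,0],
    [0,0,-0.06,0,0,0],
    [0,0,-0.1,0,0,0],
    [0,0,-0.15,0,0,0],
    [-0.05,0,-0.17,0,0,0],
    [-0.1,0,-0.17,0,0,0],
    [-0.15,0,-0.17,0,0,0],
    [-0.2,0,-0.17,0,0,0],
    [-0.2,0,-0.17,0,0,0],
    [-0.2,0,-0.17,0,0,0]
  ]
}}

```text
t: 15.45
tool_pos: [0.3824, 0.1746, 0.1918]
tcp_rot: [0.978, 0.211, -0.0, -0.007]
contact_force: [0.3, 0.9, -0.2]
opening: 1.006
gripper_force: 0.0
```

```bash
python3 - <<'E'
from h import *
im=cams.snapshot("top");cv2.imwrite("pics/end.png",im[:,:,::-1])
cv2.imwrite("pics/end_scene.png",cams.snapshot("scene")[:,:,::-1])
h,s,v=cv2.split(cv2.cvtColor(cv2.medianBlur(im,3),cv2.COLOR_RGB2HSV))
m=((h>108)&(h<130)&(s>150)&(v>47)).astype(np.uint8);m=cv2.morphologyEx(m,cv2.MORPH_OPEN,np.ones((3,3)))
for r in rect("top",m,.057):print("lid",*r)
E
```

```text
lid [454 251  41  55] 542 -327 [102.  56.] 14.2
lid [157 247  44  56] 563 259 [104.  56.] 24.4
lid [  0 161  46  53] 752 592 [96. 87.] -73.0
```

View pics/end_scene.png

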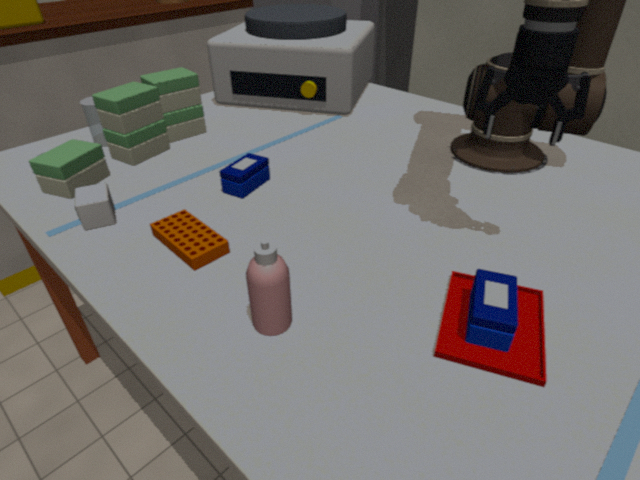

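View pics/end.png

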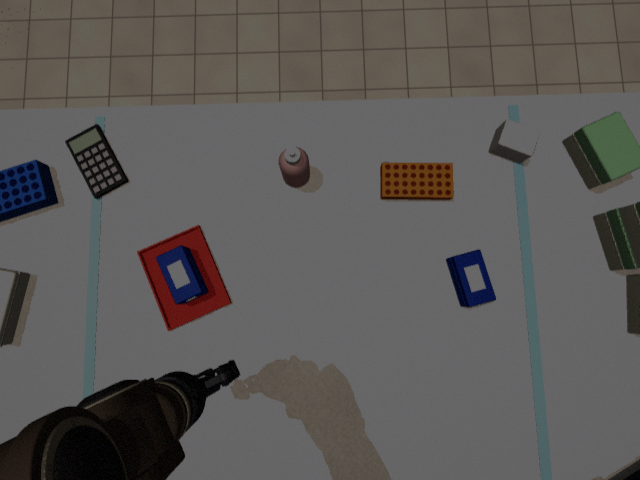

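The heavy box stands flat in the tray at top-view (180,275), about 5 mm off the middle. The light box is back at (471,278), and the bottle (294,167) and rack (417,181) have not moved.

```bash
python3 -c "
from rig import job_done
print(job_done())"
```

```text
the job is handed in; nothing more can be done
None
```

I lifted both boxes about 6 cm to weigh them (about 1.1 N and 5.4 N), set the heavier one upright in the tray about 5 mm from the middle, put the lighter one back within about 1 mm of its start, left the bottle and rack alone, and handed the job in; no verdict was returned.

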